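# Slide the ring tray home and snap its lock shut

### The arm

A 7-joint arm with a two-finger parallel gripper is mounted at the origin on the work surface. World frame = base frame: x ahead of the robot, y to its left, z up, the work surface at z = 0. Lengths are in mm, angles in rad, forces in N, time in s.
With the tool pointing down it reaches from about 425 to 950 mm from the base axis. Payload 4.7 kg.
Tool frame: the origin (TCP) lies midway between the tips of the shut fingers; the grasp point (between the pads) lies 19 mm behind it; z points along the fingers, y is the line along which they close (so a half turn about z gives the same grasp; the last joint's range is limited). The gripper opens to 87 mm and grips with 3 to 60 N. Pads are 19 mm wide; open, the fingers measure 117 mm over their backs; the gripper's body (75 mm by 190 mm) begins 51 mm behind the grasp point.
Start: joints at [-1.378, 0.469, -0.049, 1.532, 0.024, 1.141, -0.082], TCP at [148.446, 658.495, 200.673] pointing down, gripper open.
Joint ranges: [-2.59, 2.59], [-0.33, 1.99], [-1.39, 1.29], [0.1, 2.45], [-1.04, 4.18], [0.21, 1.99], [-2.66, 2.66]. Speed limits (rad/s): [2.57, 2.57, 3.14, 3.14, 3.14, 3.14, 3.14].

### API

Orientations are given as a rotation vector (axis times angle).
In Python, from workcell import ctrl, viewer gives the robot as it stands.
- The arm moves only by the tool move_arm, never from a script. Its argument "plan" is text: rows parted by semicolons, each of 7 numbers parted by spaces: the shift along the world's x, y, z in units of 40 mm (1.0 is 40 mm), then the turn, a rotation vector about the world's x, y, z in units of 0.12 rad (1.0 is 0.12 rad), then the opening, from 0 (shut) to 1 (fully open). A call has exactly 5 rows; each row shifts and turns the commanded pose from where the row before left it; what a row does not reach is not made up. A row lasts 1/12 s, in which the tool goes at most 41.7 mm and 7.16 degrees, less where a joint would pass 70% of its speed; a pose out of reach is approached as far as the arm can. A call with a number of a shift or a turn outside -1 to 1 is refused whole. A call with a gripper value outside its range is refused whole. The fingers move at their own pace and stop on an object; "grip_force" is the grip in N (left out, the last holds). Time passes only in rows, so rows that do not move let the fingers close, or fill a call up. It gives the time, the measured TCP pose, the force, the opening and the grip force at its end, in the units of the state.
- ctrl.observe(): the state, without advancing time (a new reading comes with each control period).
- viewer.camera(name): name is "scene" or "top" or "wrist"; returns the picture (420x560x3 uint8, blue, green, red); there is no depth.
- viewer.camera_model(name): a dict with "mtx" (3x3 intrinsics, pixels), "R" (3x3) and "t" (3): a world point X has camera coordinates R X + t. Camera axes: x right, y down, z forward; pixel columns grow to the right and rows downward; lengths in mm; the calibration is good to about 2 mm. A picture is of the moment at which its call begins: read the wrist's pose just before it. camera_model takes no time and is no camera call; for the wrist camera it gives the pose at the moment of the call.
- ctrl.sign_off(): hands the job in; it is judged then, once.
The state is a dict: "clock": time; "q": joint angles; "joint_vel": joint speeds; "effort": joint torques, N m; "position": TCP position; "tcp_rot": TCP orientation; "contact_force": force on the tool from outside, world axes, zero at the start; "torque": the same for the moment, N m; "gripper_width": finger opening in mm; "gripper_force": force on a finger pad.
Only numpy, scipy, OpenCV 4.12 (cv2) and the standard library are available. Lean on these libraries where they do the work, as an engineer would, in place of code of your own. Each camera call takes 0.05 s, during which the arm holds its last target. There are 200 camera calls.

### The job

Push the ring tray along its display board with the fingertips until its end is fully home against the wooden stop, then push the black-handled lever of the tray lock over towards the tray, past its dead point, until it snaps and its rubber foot is pressing on the tray. Only push: do not lift the tray, do not disturb the other things on the counter, and finish with the robot clear of everything.

Things in the scene. Friction and masses are not known exactly. Their poses are not given: they have to be found in the camera images.
- board: Fixed board, 140 (x) x 375 (y) x 8 mm, y from -270 to +105. Origin: centre line, at counter height, under the end stop's inner face; z up. The tray slides along its +y to the stop (y = 0, 12 thick, top 30 mm above the counter) between two rails (inner faces x = +-58, top 20 mm above the counter). Behind the stop the lock's steel bracket: 66 wide, 54 long, 66 mm high, centred on x = 0, y = 42.
- tray: Loose wooden ring tray, 110 (x) x 160 (y) x 24 mm, 0.3 to 0.6 kg; its rings stand up to 8 mm above its top. Origin: centre of its underside, which lies on the board 8 mm above the counter; axes as the board's. It starts between the rails, 60 to 110 mm short of the stop; home, its origin is at y = -80 mm in the board's frame. Sliding it takes about 1 to 6 N.
- tray_push_end (a point): Centre of the tray's flat end face farthest from the stop (its -y end), at half the tray's height, 20 mm above the counter.
- lock_lever (a joint): Lock lever, rad, turning about the board's x axis; grows as the handle swings towards the tray (board -y). 0 = open, as at the start: handle leaning 0.60 rad to +y, clamp arm up. Dead point (upright) at about 0.6: before it a spring pushes back (5 N at the tip at first), past it the spring throws it over to 1.25, where the foot presses on a tray that is home (1.32 with nothing under it).
- lever_tip (a point): End of the lever's handle, 98 mm from the pivot. The grip is a black rod, 17 mm in diameter, over the last 60 mm. At the start the tip is 139 mm above the counter, at board y = +98 mm; upright it is 157 mm above the counter.
- lever_pivot (a point): The lever's hinge axis, on the board's centre line, 42 mm beyond the stop's inner face (board y = +42 mm), 58 mm above the counter.
- foot: The clamp's rubber foot at the end of its 67 mm arm, 18 mm across and 8 mm thick. Origin: centre of its underside. Raised at the start (about 110 mm above the counter); locked, it presses with some 5 to 10 N on the tray's top 25 mm in from the stop, 32 mm above the counter.
- ring_cone: Loose bystander, to be left alone: a dark wooden ring cone, 42 across and 60 tall (mm). Origin: centre of its underside.
- bead_jar: Loose bystander, to be left alone: an amber glass jar with a metal cap, 44 across and 55 tall (mm). Origin: centre of its underside.
- ring_box: Loose bystander, to be left alone: a blue cloth-covered box 50 x 50 x 36 (mm). Origin: centre of its underside.
- polish_tin: Loose bystander, to be left alone: a flat aluminium tin, 60 across and 24 tall (mm). Origin: centre of its underside.
- bangle: Loose bystander, to be left alone: a copper bangle lying flat, 68 across and 12 tall (mm). Origin: centre of its underside.
- burro: Loose bystander, to be left alone: a terracotta donkey figurine, about 84 long and 85 tall (mm). Origin: centre of its underside.
- pen_cup: Loose bystander, to be left alone: a blue ceramic cup, 72 across and 90 tall (mm). Origin: centre of its underside.
Mind the look-alikes: they are no part of the job. There is more than one size of the tray; the one meant has the size given above.

How it is judged (in metres and radians):
On the way, in this order (a step that is already met when the one before it is completed fails the run):
1. the tray is home against the stop (within 3 mm), the lever still open (y of tray in the frame of board above -0.083 m and z of tray in the frame of board below 0.012 m and value of joint lock_lever below 0.3 rad), for 0.2 s.
2. the lever has snapped into lock with its foot pressing on the tray (y of tray in the frame of board above -0.083 m and z of tray in the frame of board below 0.012 m and value of joint lock_lever above 1.19 rad and contact force between foot and tray above 2 N), for 0.2 s.
At the end, for the whole second after the job is handed in: The tray lies on the board within 3 mm of the stop, at rest; the lever stands beyond 1.19 rad, at rest, and the foot presses on the tray with more than 2 N (all of step 2 and linear speed of tray below 0.01 m/s and velocity of joint lock_lever below 0.05 rad/s); the robot touches nothing.
It fails at once if the tray is lifted (more than 8 mm) or tipped (z of tray in the frame of board above 0.016 m or angle between tray's own z axis and vertical above 0.12 rad).
It fails at once if a bystander is disturbed (moved more than 15 mm) (distance of any of ring_cone, bead_jar, ring_box, polish_tin, bangle, burro, pen_cup from where it was at the start of the episode above 0.015 m).
It also fails if it takes over 48 s, if anything falls off the work surface, if the arm or the gripper's body presses on something with over 40 N, if the wrist force passes 120 N, or if a joint passes its speed limit or range.

## Working session

There is one attempt and no reset: what is moved stays moved. The work goes in short steps, Python scripts to look and compute and a tool call to move; the robot and the scene stay as the last step left them, time stands still between calls to the robot, and variables do not carry over. Pictures are saved under pics/ and viewed, at most 10 in all, crops included, and the job is handed in when it is done.

Besides the shell and the picture viewer there is one more tool, called as name(argument=value, ...) on one line, values as JSON. move_arm: Moves the arm, as the interface text tells. Shifts and turns lie within -1 to 1; 1 stands for 40 mm of shift or 0.12 rad of turn. Its arguments: {"type":"object","properties":{"plan":{"type":"string"},"grip_force":{"type":"number"}},"required":["plan"]}

```bash
mkdir -p pics
python3 - <<'E'
from workcell import ctrl, viewer
import cv2,numpy as np
for n in("scene","top"):
    cv2.imwrite(f"pics/{n}0.png",viewer.camera(n))
    m=viewer.camera_model(n);print(n,np.round(m["mtx"],1).tolist(),np.round(m["R"],4).tolist(),np.round(m["t"],1).tolist())
s=ctrl.observe();print({k:np.round(v,3).tolist() for k,v in s.items()})
E
```

```text
scene [[388.8, 0.0, 280.9], [0.0, 388.8, 207.1], [0.0, 0.0, 1.0]] [[-0.1594, 0.9871, 0.0161], [0.6175, 0.1124, -0.7785], [-0.7702, -0.1141, -0.6275]] [61.5, -255.2, 1310.6]
top [[388.2, 0.0, 272.6], [0.0, 388.2, 213.8], [0.0, 0.0, 1.0]] [[0.0268, -0.9995, 0.0137], [-0.9909, -0.0283, -0.1314], [0.1317, -0.01, -0.9912]] [-8.4, 557.8, 870.2]
{'clock': 0.1, 'q': [-1.378, 0.469, -0.049, 1.534, 0.024, 1.141, -0.082], 'joint_vel': [-0.001, -0.001, -0.005, -0.003, -0.0, 0.0, 0.003], 'effort': [0.0, -50.917, -0.081, -23.683, -0.061, 0.035, 0.0], 'position': [148.345, 657.911, 199.701], 'tcp_rot': [-0.348, -3.122, 0.003], 'contact_force': [0.482, 0.023, 0.077], 'torque': [0.021, -0.003, 0.039], 'gripper_force': 0.0, 'gripper_width': 87.296}
```

View pics/scene0.png

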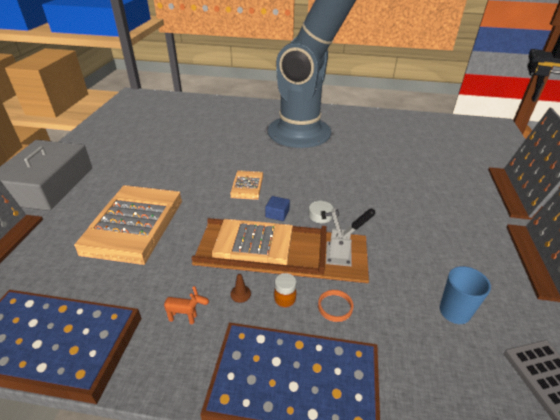

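View pics/top0.png

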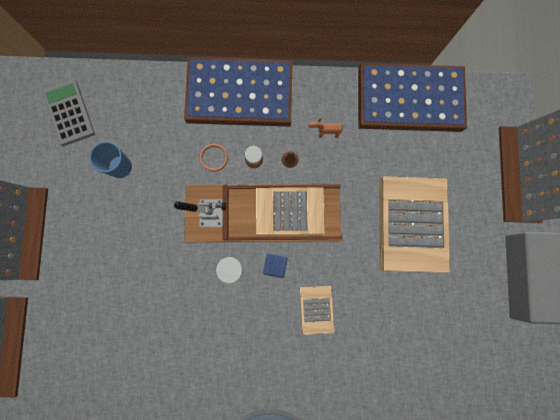

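Top view: the board spans cols 185–341, rows 185–242, the stop is at col ≈226 and the tray at cols 256–324. The lever handle is at (175–197, 207). I'll enlarge this area and compute positions.

```bash
cat > h.py <<'E'
from workcell import ctrl, viewer
import cv2,numpy as np
def pix2w(n,u,v,z,m=None):
    m=m or viewer.camera_model(n); K,R,t=(np.array(m[k],float) for k in("mtx","R","t")); t=t.ravel()
    d=R.T@np.linalg.solve(K,[u,v,1.]); c=-R.T@t
    return c+d*(z-c[2])/d[2]
def w2pix(n,X):
    m=viewer.camera_model(n); p=np.array(m["mtx"])@(np.array(m["R"])@np.array(X,float)+np.array(m["t"]).ravel()); return p[:2]/p[2]
E
python3 - <<'E'
from h import *
im=cv2.imread("pics/top0.png")[170:260,170:350]
cv2.imwrite("pics/c1.png",cv2.resize(im,None,fx=4.4,fy=4.4,interpolation=cv2.INTER_CUBIC))
for l,u,v,z in[("board NW",185,185,8),("NE",341,184,8),("SE",341,241,8),("SW",185,243,8),("tray",256,188,32),("",324,188,32),("",324,235,32),("",256,235,32),("box",275,266,36),("tin",229,270,24),("bangle",214,157,12),("jar",253,156,55),("cone",290,158,60),("burro",330,128,50)]: print(l,pix2w("top",u,v,z).round(0))
E
```

```text
board NW [626. 221.   8.]
NE [ 640. -158.    8.]
SE [ 501. -159.    8.]
SW [486. 213.   8.]
tray [619.  48.  32.]
 [ 624. -113.   32.]
 [ 512. -114.   32.]
 [508.  44.  32.]
box [437.  -2.  36.]
tin [425. 105.  24.]
bangle [697. 154.  12.]
jar [690.  57.  55.]
cone [687. -30.  60.]
burro [ 766. -124.   50.]
```

View pics/c1.png

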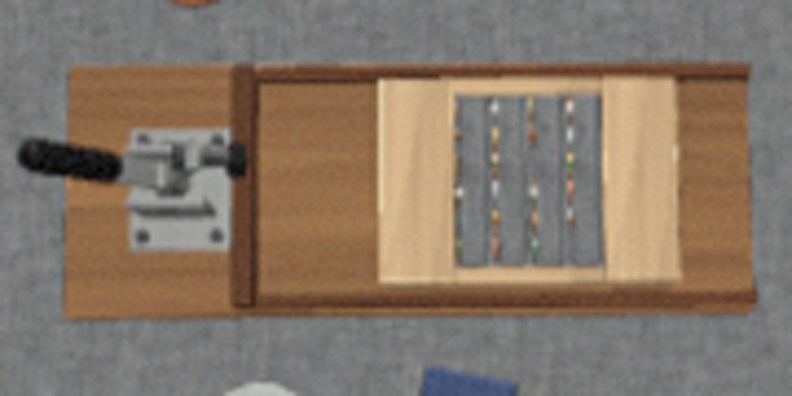

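The crop shows the board's left corners at (186,185) and (185,242), the stop's inner face at col ≈228, and the tray at cols 256–324. Fitted dimensions are 376 x 139 for the board and 160 x 112 for the tray, matching those given. The board origin is ≈(560,112) with yaw ≈+0.038, and the tray is ≈66 mm short. I'll start moving, closing the fingers on the way, and check the lever against the scene camera.

move_arm(plan="0.8 -0.6 0 0 0 0.22 0; 0.8 -0.6 0 0 0 0.22 0; 0.8 -0.6 0 0 0 0.22 0; 0.8 -0.6 0 0 0 0.22 0; 0.8 -0.6 0 0 0 0.22 0")

```text
clock: 0.52
position: [309.6, 536.9, 200.2]
tcp_rot: [-0.138, -3.138, 0.001]
contact_force: [1.4, -0.0, 0.5]
gripper_width: 61.4
gripper_force: 0.0
```

move_arm(plan="0.8 -0.6 0 0 0 0.22 0; 0.8 -0.6 0 0 0 0.22 0; 0.8 -0.6 0 0 0 0.22 0; 0.26 -0.96 0 0 0 0.22 0; 0.26 -0.96 0 0 0 0.22 0")

```text
clock: 0.93
position: [426.7, 387.7, 199.9]
tcp_rot: [0.066, -3.14, 0.001]
contact_force: [0.7, 0.6, -0.2]
gripper_width: 28.6
gripper_force: 0.0
```

Run:
```python
from h import *
from scipy.spatial.transform import Rotation as Ro
O=np.array([560,112,0.]);Rz=Ro.from_euler('z',.038)
B=lambda *p:O+Rz.apply(p)
for l,p in dict(tip=(0,98,139),stopin=(0,0,8),stopL=(-70,-0,30),railend=(-70,-270,20),railendR=(70,-270,20),trayend=(0,-226,32),corner=(-70,105,8),corner2=(70,105,8)).items():
    w=B(*p);print(l,w.round(),"top",w2pix("top",w).round(1),"crop",((w2pix("top",w)-170)*4.4).round(0),"scene",w2pix("scene",w).round(1))
s=ctrl.observe();print(s["position"],Ro.from_rotvec(s["tcp_rot"]).as_matrix().round(3).tolist(),np.round(s["q"],2))
```

```text
tip [556. 210. 139.] top [175.3 205.3] crop [ 23. 155.] scene [372.8 208.9]
stopin [560. 112.   8.] top [228.9 213.3] crop [259. 190.] scene [318.3 250.8]
stopL [490. 109.  30.] top [227.9 241.8] crop [255. 316.] scene [320.5 222.7]
railend [ 500. -160.   20.] top [342.7 240.9] crop [760. 312.] scene [207.3 215.5]
railendR [ 640. -155.   20.] top [340.7 182.8] crop [751.  56.] scene [189.5 257.7]
trayend [ 569. -114.   32.] top [324. 211.] crop [678. 180.] scene [217.6 233.2]
corner [486. 214.   8.] top [184.6 242.8] crop [ 64. 320.] scene [364.8 234. ]
corner2 [626. 220.   8.] top [185.7 185.1] crop [69. 66.] scene [367.9 280. ]
[426.70910686 387.68150067 199.87605382] [[-0.999, -0.042, -0.0], [-0.042, 0.999, -0.001], [0.0, -0.001, -1.0]] [-0.81  0.31  0.    1.77 -0.    1.06  0.8 ]
```

move_arm(plan="0.26 -0.96 0 0 0 0 0; 0.26 -0.96 0 0 0 0 0; 0.26 -0.96 0 0 0 0 0; 0.26 -0.96 0 0 0 0 0; 0.26 -0.96 0 0 0 0 0")

```text
clock: 1.35
position: [477.1, 195.6, 200.5]
tcp_rot: [0.066, -3.14, 0.0]
contact_force: [2.2, 0.0, -0.1]
gripper_width: 1.8
gripper_force: 0.0
```

move_arm(plan="0.26 -0.96 0 0 0 0 0; 0.26 -0.96 0 0 0 0 0; 0.26 -0.96 0 0 0 0 0; 0.26 -0.96 0 0 0 0 0; 0.26 -0.96 0 0 0 0 0")

```text
clock: 1.77
position: [529.1, 3.8, 200.5]
tcp_rot: [0.066, -3.14, -0.0]
contact_force: [1.2, 0.8, -0.7]
gripper_width: 0.3
gripper_force: 0.0
```

move_arm(plan="0.26 -0.96 0 0 0 0 0; 0.26 -0.96 0 0 0 0 0; 0.26 -0.96 0 0 0 0 0; 0.2 -0.8 0 0 0 0 0; 0 0 0 0 0 0 0")

```text
clock: 2.18
position: [568.2, -150.7, 200.6]
tcp_rot: [-0.049, 3.141, -0.008]
contact_force: [-0.1, -0.9, 0.3]
gripper_width: 0.4
gripper_force: 0.0
```

move_arm(plan="0 0 -0.9 0 0 0 0; 0 0 -0.9 0 0 0 0; 0 0 -0.9 0 0 0 0; 0 0 -0.9 0 0 0 0; 0 0 -0.8 0 0 0 0")

```text
clock: 2.6
position: [567.4, -140.9, 22.4]
tcp_rot: [0.067, -3.139, -0.001]
contact_force: [-0.1, -0.1, -0.5]
gripper_width: 0.5
gripper_force: 0.0
```

move_arm(plan="0 0 0 0 0 0 0; 0 0.1 0 0 0 0 0; 0 0.1 0 0 0 0 0; 0 0.1 0 0 0 0 0; 0 0.1 0 0 0 0 0")

```text
clock: 3.02
position: [570.2, -125.0, 27.0]
tcp_rot: [-0.067, 3.137, -0.0]
contact_force: [0.5, -0.6, 0.6]
gripper_width: 0.1
gripper_force: 0.0
```

Run:
```python
from h import *
for _ in range(2):
    im=viewer.camera("scene"); s=ctrl.observe();print(s["clock"],s["position"].round(1) if hasattr(s["position"],"round") else s["position"],np.round(s["contact_force"],1),np.round(s["q"],2))
cv2.imwrite("pics/s2.png",cv2.resize(im[120:340,120:420],None,fx=2.6,fy=2.6,interpolation=cv2.INTER_CUBIC))
```

```text
3.0667 [ 570.  -123.8   26.6] [-0.4 -0.1 -0.2] [-0.04  0.53  0.24  1.92 -0.19  0.71  1.93]
3.1167 [ 569.6 -124.2   26.3] [-0.5  0.8  0.4] [-0.04  0.53  0.24  1.92 -0.19  0.71  1.93]
```

View pics/s2.png

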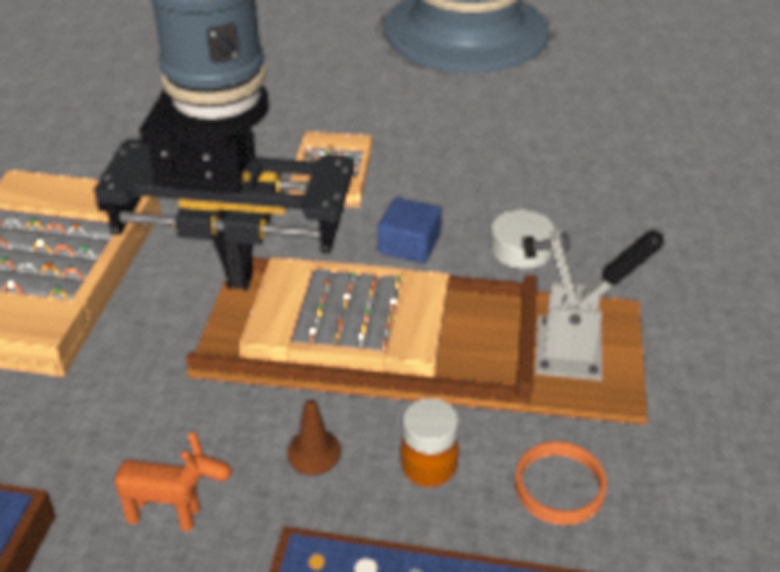

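The picture shows the finger tip at crop (235,285), just behind the tray's end (crop ≈(250,305)). The tray hasn't moved and nothing else is disturbed. I'll check the tip's projection.

Run:
```python
from h import *
p=ctrl.observe()["position"]
print(((w2pix("scene",p)-[120,120])*2.6).round(), [((w2pix("scene",q)-[120,120])*2.6).round().tolist() for q in([569,-114,32],[569,-114,20],[624,-112,32],[514,-116,32])])
```

```text
[242. 299.] [[253.0, 295.0], [255.0, 305.0], [237.0, 340.0], [269.0, 253.0]]
```

move_arm(plan="0.1 0 -0.15 0 0 0 0; -0.01 0.25 0 0 0 0 0; -0.01 0.25 0 0 0 0 0; -0.01 0.25 0 0 0 0 0; -0.01 0.25 0 0 0 0 0")

```text
clock: 3.53
position: [570.6, -83.9, 18.5]
tcp_rot: [0.068, -3.14, -0.001]
contact_force: [-0.4, 0.6, -0.7]
gripper_width: 0.5
gripper_force: 0.0
```

move_arm(plan="-0.01 0.2 0 0 0 0 0; -0.01 0.15 0 0 0 0 0; -0.01 0.1 0 0 0 0 0; 0 0.05 0 0 0 0 0; 0 0 0 0 0 0 0")

```text
clock: 3.95
position: [569.7, -65.1, 18.7]
tcp_rot: [0.067, -3.141, -0.0]
contact_force: [1.0, 0.5, -0.4]
gripper_width: 0.4
gripper_force: 0.0
```

Run:
```python
from h import *
im=viewer.camera("scene"); s=ctrl.observe();print(s["clock"],np.round(s["position"],1),np.round(s["contact_force"],1))
cv2.imwrite("pics/s3.png",cv2.resize(im[160:300,180:400],None,fx=3.6,fy=3.6,interpolation=cv2.INTER_CUBIC))
```

```text
4.0 [569.7 -65.6  18.7] [-0.4 -1.2  0.2]
```

View pics/s3.png

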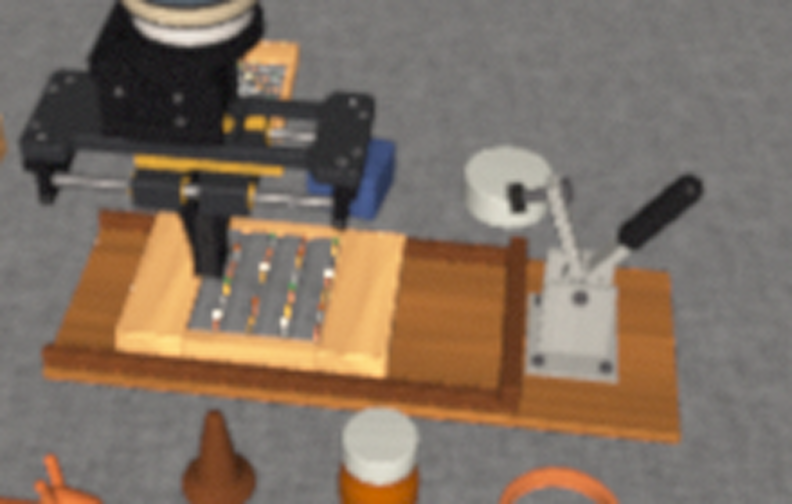

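The finger tip at crop (210,275) is over the tray, whose end has not moved (crop ≈(120–155)). The real tip must therefore be higher than the TCP reading says. I'll work out its height from the picture.

Run:
```python
from h import *
u,v=180+210/3.6,160+276/3.6
for z in(20,30,40,50,60): print(z,pix2w("scene",u,v,z).round(1))
u,v=120+236/2.6,120+287/2.6
for z in(30,40,50): print(z,pix2w("scene",u,v,z).round(1))
print([((w2pix("scene",[569.7,-65.6,z])-[180,160])*3.6).round() for z in(18.7,40,50)])
s=ctrl.observe();m=viewer.camera_model("wrist");R=np.array(m["R"]);print("wristcam",(-R.T@np.array(m["t"]).ravel()).round(1),R.round(3).tolist(),m["mtx"])
cv2.imwrite("pics/w1.png",viewer.camera("wrist"))
```

```text
20 [559.1 -69.5  20. ]
30 [569.4 -66.4  30. ]
40 [579.6 -63.3  40. ]
50 [589.9 -60.2  50. ]
60 [600.1 -57.1  60. ]
30 [ 560.3 -132.3   30. ]
40 [ 570.7 -128.1   40. ]
50 [ 581.1 -123.9   50. ]
[array([212., 290.]), array([210., 265.]), array([209., 252.])]
wristcam [496.  -69.  203.9] [[-0.042, 0.999, -0.001], [0.962, 0.041, 0.269], [0.269, 0.01, -0.963]] [[339.68531197   0.         278.44762835]
 [  0.         339.68531197 209.65840466]
 [  0.           0.           1.        ]]
```

View pics/w1.png

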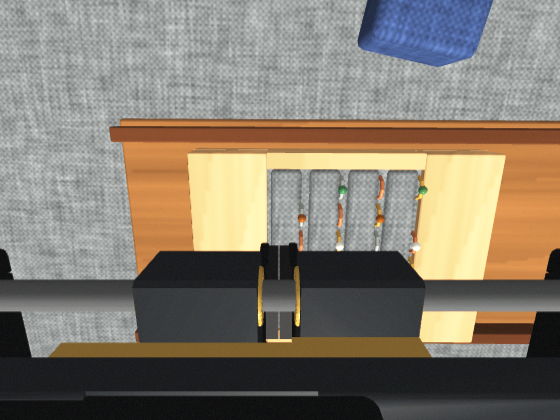

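The wrist view shows the tray's corners at cols 189–504 on row 152, which fits the arm's pose to 2 mm. The scene view puts the visible finger tip about 12–14 mm above the TCP reading, so it passed over the tray. I'll lift, go back behind the tray and come down lower, watching the force.

move_arm(plan="0 0 0.4 0 0 0 0; 0 0 0.4 0 0 0 0; 0.02 -0.6 0 0 0 0 0; 0.02 -0.6 0 0 0 0 0; 0.02 -0.65 0 0 0 0 0")

```text
clock: 4.47
position: [572.3, -140.3, 51.2]
tcp_rot: [-0.068, 3.14, 0.0]
contact_force: [0.6, 0.0, 0.6]
gripper_width: 0.5
gripper_force: 0.0
```

move_arm(plan="0 0 0 0 0 0 0; 0 0 -0.3 0 0 0 0; 0 0 -0.3 0 0 0 0; 0 0 -0.3 0 0 0 0; 0 0 0 0 0 0 0")

```text
clock: 4.88
position: [569.5, -137.4, 11.0]
tcp_rot: [0.069, -3.134, -0.003]
contact_force: [0.7, 1.1, 0.1]
gripper_width: 0.2
gripper_force: 0.0
```

move_arm(plan="0 0 -0.1 0 0 0 0; 0 0 -0.05 0 0 0 0; 0 0 -0.05 0 0 0 0; 0 0 0 0 0 0 0; 0 0 0 0 0 0 0")

```text
clock: 5.3
position: [572.3, -139.5, 6.9]
tcp_rot: [-0.067, 3.14, -0.0]
contact_force: [-0.2, -0.3, 0.9]
gripper_width: 0.4
gripper_force: 0.0
```

Run:
```python
from h import *
im=viewer.camera("scene"); s=ctrl.observe();print(s["clock"],np.round(s["position"],1),np.round(s["contact_force"],1),((w2pix("scene",s["position"])-[160,160])*3.6).round())
cv2.imwrite("pics/s4.png",cv2.resize(im[160:300,160:380],None,fx=3.6,fy=3.6,interpolation=cv2.INTER_CUBIC))
```

```text
5.35 [ 572.4 -139.5    7. ] [-0.8 -1.1 -0.2] [170. 292.]
```

View pics/s4.png

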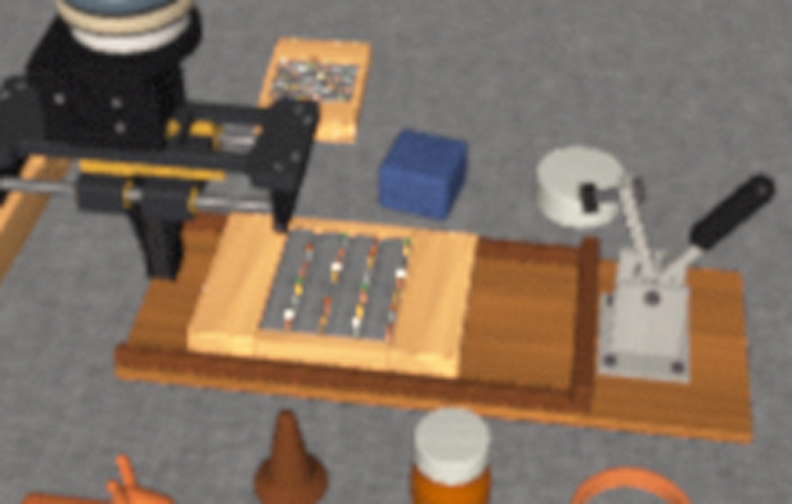

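The tip is now at crop (165,278), level with the middle of the tray's end face and in the gap behind it. I'll push.

move_arm(plan="-0.01 0.2 0 0 0 0 0; -0.01 0.2 0 0 0 0 0; -0.01 0.2 0 0 0 0 0; -0.01 0.2 0 0 0 0 0; -0.01 0.2 0 0 0 0 0")

```text
clock: 5.77
position: [570.2, -99.3, 6.9]
tcp_rot: [-0.066, 3.14, -0.001]
contact_force: [0.4, -3.4, -0.4]
gripper_width: 0.6
gripper_force: 1.6
```

move_arm(plan="-0.01 0.15 0 0 0 0 0; -0.01 0.15 0 0 0 0 0; -0.01 0.15 0 0 0 0 0; -0.01 0.1 0 0 0 0 0; -0.01 0.05 0 0 0 0 0")

```text
clock: 6.18
position: [568.3, -75.0, 6.9]
tcp_rot: [-0.067, 3.14, -0.0]
contact_force: [-0.2, -3.6, 1.5]
gripper_width: 0.2
gripper_force: 1.9
```

Run:
```python
from h import *
im=viewer.camera("scene"); s=ctrl.observe();print(s["clock"],np.round(s["position"],1),np.round(s["contact_force"],1))
cv2.imwrite("pics/s5.png",cv2.resize(im[160:300,160:380],None,fx=3.6,fy=3.6,interpolation=cv2.INTER_CUBIC))
```

```text
6.2333 [568.2 -74.7   6.8] [ 0.9 -2.6  0.6]
```

View pics/s5.png

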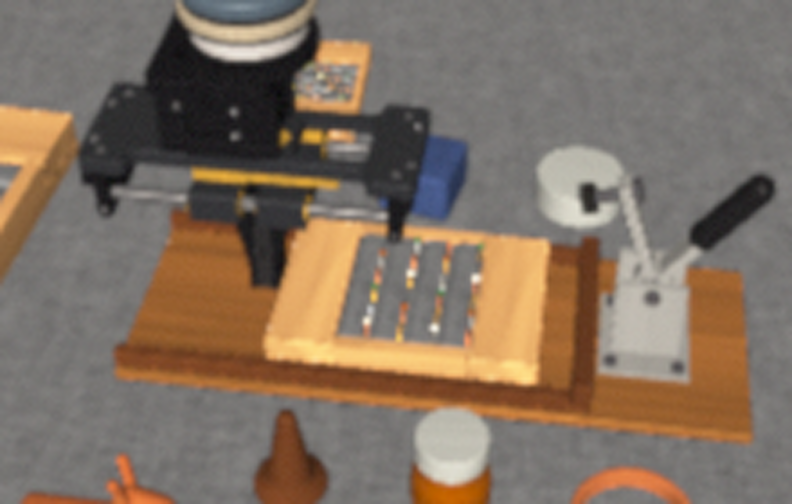

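The tray is sliding (≈3 N) and has ≈18 mm to go: its end is at crop col 548, the stop at ≈577. I'll go on slowly until the force rises.

move_arm(plan="0 0.1 0 0 0 0 0; 0 0.1 0 0 0 0 0; -0.01 0.05 0 0 0 0 0; 0 0.05 0 0 0 0 0; 0 0.05 0 0 0 0 0")

```text
clock: 6.65
position: [567.6, -61.6, 6.8]
tcp_rot: [-0.066, 3.141, -0.0]
contact_force: [-0.7, -5.2, 2.9]
gripper_width: 0.5
gripper_force: 2.1
```

move_arm(plan="0 0.05 0 0 0 0 0; 0 0.04 0 0 0 0 0; 0 0.03 0 0 0 0 0; 0 0 0 0 0 0 0; 0 0 0 0 0 0 0")

```text
clock: 7.07
position: [567.7, -56.4, 6.7]
tcp_rot: [0.067, -3.141, -0.001]
contact_force: [0.8, -3.2, 2.7]
gripper_width: 0.6
gripper_force: 1.6
```

move_arm(plan="0 0.04 0 0 0 0 0; 0 0.03 0 0 0 0 0; 0 0.03 0 0 0 0 0; 0 0 0 0 0 0 0; 0 0 0 0 0 0 0")

```text
clock: 7.48
position: [567.5, -54.5, 6.6]
tcp_rot: [-0.065, 3.141, -0.003]
contact_force: [0.1, -6.9, 2.3]
gripper_width: 0.5
gripper_force: 3.6
```

move_arm(plan="0 0.04 0 0 0 0 0; 0 0.03 0 0 0 0 0; 0 0 0 0 0 0 0; 0 0 0 0 0 0 0; 0 0 0 0 0 0 0")

```text
clock: 7.9
position: [567.2, -54.4, 6.7]
tcp_rot: [0.062, -3.141, 0.007]
contact_force: [-0.5, -10.5, 1.6]
gripper_width: 0.5
gripper_force: 5.7
```

The TCP has stopped advancing at y=-54.4 while the force climbed to 10.5 N, so the tray is home. One small extra nudge, then back off and look.

move_arm(plan="0 0.04 0 0 0 0 0; 0 0 0 0 0 0 0; 0 0 0 0 0 0 0; 0 -0.2 0 0 0 0 0; 0 -0.5 0 0 0 0 0")

```text
clock: 8.32
position: [567.0, -71.7, 5.9]
tcp_rot: [0.074, -3.138, -0.007]
contact_force: [-0.1, -0.0, 0.6]
gripper_width: 0.1
gripper_force: 0.0
```

move_arm(plan="0 -0.2 0.5 0 0 0 0; 0 0 0.95 0 0 0 0; 0 0 0.95 0 0 0 0; 0 0 0.95 0 0 0 0; 0 0 0.95 0 0 0 0")

```text
clock: 8.73
position: [566.7, -81.9, 179.6]
tcp_rot: [0.069, -3.138, -0.004]
contact_force: [0.4, -1.0, -0.1]
gripper_width: 0.1
gripper_force: 0.0
```

Run:
```python
from h import *
im=viewer.camera("scene"); s=ctrl.observe();print(s["clock"],np.round(s["position"],1),np.round(s["contact_force"],1))
cv2.imwrite("pics/s6.png",cv2.resize(im[160:300,180:400],None,fx=3.6,fy=3.6,interpolation=cv2.INTER_CUBIC))
```

```text
8.7833 [571.8 -82.7 187.8] [ 1.6 -0.3  4.5]
```

View pics/s6.png

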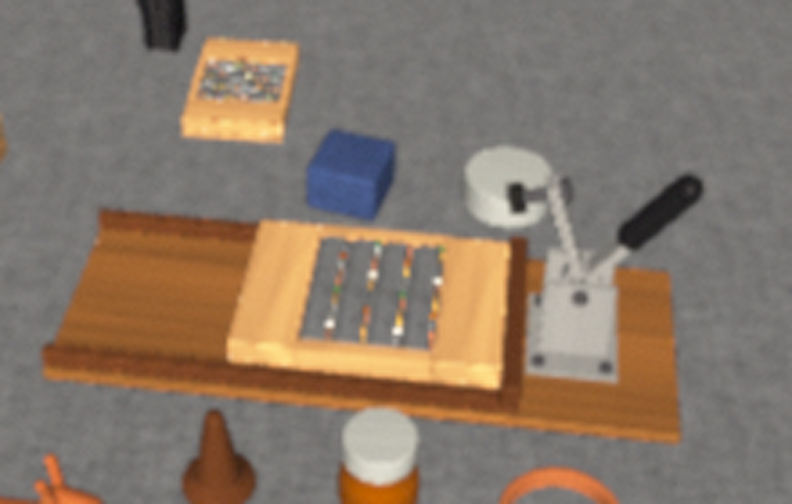

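The tray is flush against the stop (its end at crop col ≈508 meets the stop's inner edge), and the lever is still open. Next I'll carry the shut fingers over to the far (+y) side of the handle, at board y ≈ +145.

move_arm(plan="-0.05 0.95 0.05 0 0 0 0; -0.05 0.95 0 0 0 0 0; -0.05 0.95 0 0 0 0 0; -0.05 0.95 0 0 0 0 0; -0.05 0.95 0 0 0 0 0")

```text
clock: 9.2
position: [556.0, 109.5, 180.0]
tcp_rot: [0.069, -3.138, -0.003]
contact_force: [0.5, -0.9, -0.2]
gripper_width: 0.3
gripper_force: 0.0
```

move_arm(plan="-0.05 0.95 0 0 0 0 0; -0.05 0.95 0 0 0 0 0; -0.05 0.95 0 0 0 0 0; -0.02 0.95 0 0 0 0 0; 0 0 0 0 0 0 0")

```text
clock: 9.62
position: [546.6, 270.3, 179.4]
tcp_rot: [0.089, -3.137, -0.011]
contact_force: [-0.9, 2.1, 1.0]
gripper_width: 0.4
gripper_force: 0.0
```

move_arm(plan="0.2 0 -0.6 0 0 0 0; 0 0 -0.6 0 0 0 0; 0 0 -0.5 0 0 0 0; 0 0 0 0 0 0 0; 0 0 0 0 0 0 0")

```text
clock: 10.03
position: [557.0, 258.4, 111.3]
tcp_rot: [0.068, -3.137, 0.001]
contact_force: [0.4, -0.9, -0.0]
gripper_width: 0.7
gripper_force: 0.0
```

Run:
```python
from h import *
a=cv2.imread("pics/scene0.png").astype(int); b=viewer.camera("scene"); s=ctrl.observe()
cv2.imwrite("pics/s7.png",b)
p=np.array(s["position"]);print(s["clock"],p.round(1),np.round(s["contact_force"],1))
d=(b.max(2)<60)
for r in range(130,225,5): 
    c=np.where(d[r,340:460])[0]+340; print(r,(c.min(),c.max(),len(c)) if len(c) else None)
for z in(0,13): print(z,w2pix("scene",p+[0,0,z]).round(1))
```

```text
10.0833 [558.3 258.6 112.8] [ 0.8 -0.2  0.1]
130 (np.int64(386), np.int64(399), 14)
135 (np.int64(386), np.int64(441), 20)
140 (np.int64(385), np.int64(440), 37)
145 (np.int64(384), np.int64(437), 54)
150 (np.int64(383), np.int64(429), 47)
155 (np.int64(357), np.int64(426), 56)
160 (np.int64(356), np.int64(456), 80)
165 (np.int64(356), np.int64(457), 100)
170 (np.int64(357), np.int64(459), 80)
175 (np.int64(357), np.int64(459), 76)
180 (np.int64(358), np.int64(459), 28)
185 (np.int64(359), np.int64(459), 47)
190 (np.int64(359), np.int64(459), 36)
195 (np.int64(394), np.int64(459), 40)
200 (np.int64(395), np.int64(454), 16)
205 (np.int64(394), np.int64(406), 13)
210 (np.int64(368), np.int64(404), 18)
215 (np.int64(362), np.int64(402), 21)
220 (np.int64(356), np.int64(367), 12)
0 [395.3 222.4]
13 [396.6 217.5]
```

Numerically, the finger column (cols 394–406) ends at row ≈217, which puts the real tip at z ≈ 126, beside the handle tip at (373,209). I'll push towards the tray.

move_arm(plan="0 -0.2 0 0 0 0 0; 0 -0.2 0 0 0 0 0; 0 -0.2 0 0 0 0 0; 0.01 -0.2 0 0 0 0 0; 0.01 -0.2 0 0 0 0 0")

```text
clock: 10.5
position: [560.0, 220.8, 114.5]
tcp_rot: [-0.065, 3.139, 0.012]
contact_force: [-3.2, 13.3, 9.3]
gripper_width: 0.5
gripper_force: 8.2
```

move_arm(plan="0 -0.15 0 0 0 0 0; 0.01 -0.15 0 0 0 0 0; 0 -0.15 0 0 0 0 0; 0.01 -0.15 0 0 0 0 0; 0 -0.15 0 0 0 0 0")

```text
clock: 10.92
position: [561.3, 205.3, 121.8]
tcp_rot: [-0.078, 3.133, 0.04]
contact_force: [-15.5, 25.2, 44.8]
gripper_width: 0.4
gripper_force: 22.8
```

The upward force of 45 N means the tip is riding up on the handle end instead of behind it. Back off now.

move_arm(plan="0 0.4 0.05 0 0 0 0; 0 0.4 0 0 0 0 0; 0 0.4 0 0 0 0 0; 0 0.2 0 0 0 0 0; 0 0 0 0 0 0 0")

```text
clock: 11.33
position: [560.0, 245.5, 114.2]
tcp_rot: [0.07, -3.14, -0.001]
contact_force: [-1.1, -0.7, -1.1]
gripper_width: 0.4
gripper_force: 0.0
```

Run:
```python
from h import *
b=viewer.camera("scene"); s=ctrl.observe()
print(s["clock"],np.round(s["position"],1),np.round(s["contact_force"],1),np.round(s["tcp_rot"],3))
a=cv2.imread("pics/s7.png"); c0=cv2.imread("pics/scene0.png")
cr=lambda i:cv2.resize(i[130:250,330:470],None,fx=2.8,fy=4,interpolation=cv2.INTER_CUBIC)
cv2.imwrite("pics/s8.png",np.hstack([cr(a),cr(b)]))
```

```text
11.3833 [560.2 243.6 114.1] [ 0.2  0.3 -0.4] [ 6.80e-02 -3.14e+00  1.00e-03]
```

View pics/s8.png

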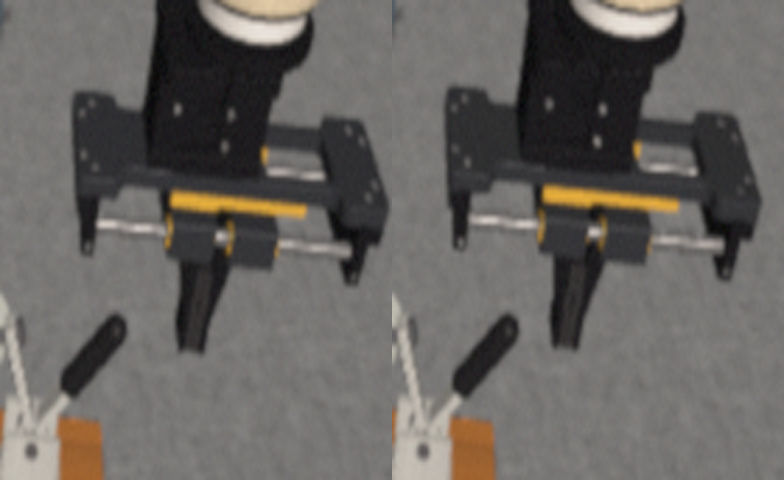

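The handle is undisturbed and still open (its tip at crop (117,320)), with the finger tip at (192,350). I'll go ≈15 mm lower and follow the arc slightly upward while pushing.

move_arm(plan="-0.05 0 -0.2 0 0 0 0; 0 0 -0.18 0 0 0 0; 0 0 0 0 0 0 0; 0 -0.15 0 0 0 0 0; 0 -0.15 0 0 0 0 0")

```text
clock: 11.8
position: [558.4, 230.8, 99.1]
tcp_rot: [0.066, -3.14, 0.001]
contact_force: [1.5, 0.0, 0.4]
gripper_width: 0.3
gripper_force: 0.0
```

move_arm(plan="0 -0.1 0 0 0 0 0; 0 -0.1 0 0 0 0 0; 0 -0.1 0 0 0 0 0; 0 0 0 0 0 0 0; 0 0 0 0 0 0 0")

```text
clock: 12.22
position: [558.9, 223.5, 100.7]
tcp_rot: [-0.069, 3.138, 0.009]
contact_force: [-0.5, 7.5, -0.8]
gripper_width: 0.4
gripper_force: 3.3
```

Clean contact: 7.5 N along y and no lift. Keep pushing.

move_arm(plan="0 -0.15 0.03 0 0 0 0; 0.01 -0.15 0.03 0 0 0 0; 0 -0.15 0.03 0 0 0 0; 0 0 0 0 0 0 0; 0 0 0 0 0 0 0")

```text
clock: 12.63
position: [560.8, 205.2, 105.5]
tcp_rot: [-0.068, 3.135, 0.009]
contact_force: [0.6, 5.7, 4.6]
gripper_width: 0.4
gripper_force: 3.0
```

move_arm(plan="0 -0.2 0.05 0 0 0 0; 0.01 -0.2 0.04 0 0 0 0; 0 -0.2 0.03 0 0 0 0; 0.01 -0.2 0.02 0 0 0 0; 0 0 0 0 0 0 0")

```text
clock: 13.05
position: [559.6, 165.8, 108.6]
tcp_rot: [0.06, -3.14, 0.004]
contact_force: [0.3, -1.3, -0.5]
gripper_width: 0.5
gripper_force: 0.0
```

move_arm(plan="0 -0.2 0 0 0 0 0; 0 -0.15 0 0 0 0 0; 0 -0.15 0 0 0 0 0; 0 0 0 0 0 0 0; 0 0 0 0 0 0 0")

```text
clock: 13.47
position: [559.6, 149.1, 108.5]
tcp_rot: [0.065, -3.141, 0.0]
contact_force: [-0.7, -0.0, 1.0]
gripper_width: 0.1
gripper_force: 0.0
```

The force vanished near the upright, so it has probably snapped. I'll retreat up and away, then check numerically.

move_arm(plan="0 0.5 0.5 0 0 0 0; 0 0.5 0.8 0 0 0 0; 0 0.5 0.8 0 0 0 0; 0 0.8 0.5 0 0 0 0; 0 0.9 0.3 0 0 0 0")

```text
clock: 13.88
position: [561.3, 278.1, 228.4]
tcp_rot: [-0.062, 3.136, 0.003]
contact_force: [1.4, 0.1, 0.3]
gripper_width: 0.8
gripper_force: 0.0
```

move_arm(plan="0 0.95 0.2 0 0 0 0; 0 0.95 0.2 0 0 0 0; 0 0.95 0 0 0 0 0; 0 0.5 0 0 0 0 0; 0 0 0 0 0 0 0")

```text
clock: 14.3
position: [556.4, 419.6, 239.6]
tcp_rot: [0.082, -3.138, -0.006]
contact_force: [-0.6, 0.3, -0.0]
gripper_width: 0.5
gripper_force: 0.0
```

Run:
```python
from h import *
from scipy.spatial.transform import Rotation as Ro
Rz=Ro.from_euler('z',.038);B=lambda *p:np.array([560,112,0.])+Rz.apply(p)
s=ctrl.observe();print(s["clock"],np.round(s["position"],1),np.round(s["contact_force"],1))
for n in("scene","top"):
    a=cv2.imread(f"pics/{n}0.png");b=viewer.camera(n);cv2.imwrite(f"pics/{n}9.png",b)
    md={}
    for th in np.arange(0,1.36,.05):   # darkness along the grip for each lever angle
        ph=.6-th
        px=[w2pix(n,B(0,42+r*np.sin(ph),58+r*np.cos(ph))) for r in range(46,95,4)]
        md[round(th,2)]=round(float(np.mean([b[int(round(v)),int(round(u))].max() for u,v in px])))
    print(n,md)
    m=cv2.absdiff(a,b).max(2)>40   # what changed since the start
    k,_,st,_=cv2.connectedComponentsWithStats(m.astype(np.uint8))
    print([q[:5].tolist() for q in st[1:] if q[4]>25])
```

```text
14.3 [556.4 419.6 239.6] [-0.6  0.3 -0. ]
scene {np.float64(0.0): 115, np.float64(0.05): 115, np.float64(0.1): 115, np.float64(0.15): 114, np.float64(0.2): 114, np.float64(0.25): 116, np.float64(0.3): 117, np.float64(0.35): 118, np.float64(0.4): 118, np.float64(0.45): 115, np.float64(0.5): 114, np.float64(0.55): 113, np.float64(0.6): 115, np.float64(0.65): 116, np.float64(0.7): 115, np.float64(0.75): 117, np.float64(0.8): 117, np.float64(0.85): 117, np.float64(0.9): 131, np.float64(0.95): 148, np.float64(1.0): 160, np.float64(1.05): 159, np.float64(1.1): 129, np.float64(1.15): 62, np.float64(1.2): 37, np.float64(1.25): 40, np.float64(1.3): 38, np.float64(1.35): 76}
[[296, 0, 30, 43, 374], [324, 0, 33, 52, 455], [463, 0, 97, 169, 6085], [275, 33, 21, 54, 321], [297, 35, 29, 13, 85], [290, 47, 26, 38, 483], [322, 52, 10, 41, 172], [530, 128, 12, 12, 59], [313, 205, 27, 28, 255], [351, 208, 24, 21, 215], [212, 219, 57, 42, 1719], [267, 224, 64, 44, 1892]]
top {np.float64(0.0): 137, np.float64(0.05): 139, np.float64(0.1): 141, np.float64(0.15): 145, np.float64(0.2): 149, np.float64(0.25): 152, np.float64(0.3): 151, np.float64(0.35): 153, np.float64(0.4): 154, np.float64(0.45): 153, np.float64(0.5): 132, np.float64(0.55): 108, np.float64(0.6): 110, np.float64(0.65): 112, np.float64(0.7): 117, np.float64(0.75): 115, np.float64(0.8): 119, np.float64(0.85): 128, np.float64(0.9): 114, np.float64(0.95): 61, np.float64(1.0): 31, np.float64(1.05): 25, np.float64(1.1): 25, np.float64(1.15): 27, np.float64(1.2): 27, np.float64(1.25): 26, np.float64(1.3): 27, np.float64(1.35): 52}
[[0, 138, 73, 67, 3242], [223, 187, 102, 49, 3813], [174, 202, 29, 10, 191], [208, 203, 14, 10, 83]]
```

Both cameras agree: the handle is at ≈1.24 rad. The only changes since the start are the tray, the lever and the arm, so no bystander has moved. Handing in.

```bash
python3 -c "
from workcell import ctrl
print(ctrl.sign_off())"
```

```text
the job is handed in; nothing more can be done
None
```

I handed the job in at about 14.4 s of robot time, and no verdict came back. The tray is home against the stop, the lever has snapped over to about 1.24 rad (measured from both cameras), and the arm is clear with no bystander moved. I judged the foot's grip on the tray from the lever angle, since its force can't be read.

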